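# Clamp a flat bar in the screw fixture for filing

## Task

Load the loose steel flat bar into the clamping fixture so that its overhanging end can be filed: lay it flat on the steel base plate under the screw's round pad, long side against the two side pins and end against the end pin. Then turn the T-bar clockwise (from above) until the pad meets the bar and snug it by feel, with about 0.4 N m on the T-bar and never more than 0.6, so that the bar is held firmly but the clamp is not overtightened. Leave the try square and the calliper where they lie.

Things in the scene. Friction and masses are not known exactly. Their poses are not given: they have to be found in the camera images.
- bar_centre (a point): centre of the loose grey steel flat bar, 42 x 235 x 8 mm, 0.5 to 0.7 kg, lying on the bench at the start: half-way up its thickness; x across its 42 mm width, y along its length, z up. Grip it across the width, near the middle. It slides with friction of about 0.6
- bar: the same flat bar; its origin is the centre of its underside
- seat (a point): where the bar's centre (half-way up) belongs in the fixture; y along the seated bar towards the end pin, x across it towards the side pins, z up. The fixed grey base plate is 14 mm thick (top 4 mm below this point) and spans x -78 to +68, y -85 to +136 mm; the seated bar overhangs it at -y. Its screws and tapped holes are flush
- side_pin (a point): foot of the side pin far from the screw, on the plate, at (+26, -70) mm of the seat. All locating pins are upright, round, fixed, 10 mm across and 13 mm tall. A twin side pin stands by the screw at (+26, +100) mm; the two touch the +x long side of the seated bar
- end_pin (a point): foot of the end pin, on the plate, at (0, +122.5) mm of the seat; it touches the +y end of the seated bar
- screw_axis (a point): point on the clamp screw's upright axis at the top of the frame's boss (33 mm across, 76 mm above the bench), over (0, +100) mm of the seat. The dark cast C-frame's column stands at x +36 to +62, y +83 to +117 mm; its arm spans from there to the screw, underside 46 mm above the bench. Open towards -x and -y. Only the screw and T-bar stand higher than the boss
- tbar_mid (a point): middle of the level steel T-bar, on the screw's axis: a rod 8 mm thick, 81 mm between the centres of its two 13 mm end balls; hub 20 mm across, 20 mm tall. It stands 28 to 32 mm above the boss at the start and 23 mm when clamping. Clockwise from above drives it down, 5 mm a turn, for about 0.8 to 1.7 turns (not known) until the pad meets the bar
- tbar_end (a point): centre of one of the T-bar's end balls, 40.5 mm from tbar_mid. Running free the T-bar takes a torque of about 0.05 N m; once the pad presses on the bar this rises by about 0.15 to 0.2 N m a radian, to 0.05 N m plus 0.0018 N m for each newton of clamping force. The screw stays where it is let go, under load too
- clamp_pad: round steel pad under the screw, 22 mm across, 9 mm tall; its origin is the centre of its underside, which at the start hangs 4 to 8 mm above the top of a bar on the plate. It goes up and down with the screw but does not turn. Snug means 60 to 320 N between pad and bar
- try_square: engineer's square, 168 x 96 x 14 mm, lying on the bench right of the fixture; origin at the centre of its underside; not to be disturbed
- calliper: vernier calliper, 55 x 216 x 11 mm, lying on the bench by the right-hand wall; origin at the centre of its underside; not to be disturbed

How it is judged:
On the way, in this order (a step that is already met when the one before it is completed fails the run):
1. the bar lies flat on the base plate, against the two side pins and the end pin (within 2.5 mm) (x of bar_centre in the frame of seat between -0.0025 and 0.0025 m and y of bar_centre in the frame of seat between -0.0025 and 0.0025 m and z of bar_centre in the frame of seat below 0.002 m and angle between the y axis of bar_centre and the y axis of seat, either way round below 0.02 rad), for 0.2 s.
2. the pad presses on the bar with more than 60 N (contact force between clamp_pad and bar above 60 N), for 0.2 s.
At the end, for the whole second after the job is handed in: The bar lies flat on the base plate, its centre within 2.5 mm of the seat along and across and its length within 0.02 rad of the seat's y axis (against all three pins), and the pad presses on it with more than 60 N (all of step 1 and contact force between clamp_pad and bar above 60 N); the robot touches nothing.
It fails at once if the clamp is overtightened: more than 320 N between pad and bar (over 0.6 N m at the T-bar) (contact force between clamp_pad and bar above 320 N).
It fails at once if the try square or the calliper is moved by more than 20 mm (distance of any of try_square, calliper from where it was at the start of the episode above 0.02 m).
It also fails if it takes over 72 s, if anything falls off the work surface, if the arm or the gripper's body presses on something with over 40 N, if the wrist force passes 120 N, or if a joint passes its speed limit or range.

## Robot

A 7-joint arm with a two-finger parallel gripper is mounted at the origin on the work surface; the furniture and walls round the work are solid. World frame = base frame: x ahead of the robot, y to its left, z up, the work surface at z = 0. Lengths are in m, angles in rad, forces in N, time in s.
With the tool pointing down it reaches from about 0.4 to 0.9 m from the base axis. Payload 5.5 kg.
Tool frame: the origin (TCP) lies midway between the tips of the shut fingers; the grasp point (between the pads) lies 19 mm behind it (manip.grip_depth is the distance from the TCP to the grasp point, in m); z points along the fingers, x is the direction in which the jaws open and shut, and the axes are right-handed (so a half turn about z gives the same grasp; the last joint's range is limited). The gripper opens to 92 mm and grips with 3 to 60 N. Pads are 19 mm wide; open, the fingers measure 130 mm over their backs; the gripper's body (75 mm by 190 mm) begins 47 mm behind the grasp point.
Start: joints at [0.263, 0.501, -0.427, 1.55, 0.221, 1.138, -0.21], TCP at [0.65, 0, 0.204] pointing down, gripper open.
Joint ranges: [-2.88, 2.88], [-0.31, 2.03], [-1.54, 1.56], [0.2, 2.42], [-1.41, 4.55], [0.19, 2.02], [-2.57, 2.57]. Speed limits (rad/s): [2.57, 2.57, 3.14, 3.14, 3.14, 3.14, 3.14].

## Interface

Orientations are given as a unit quaternion [x, y, z, w].
In Python, from bench import manip, effector, viewer gives the robot as it stands. Calls block until the motion is done:
- manip.move_pose(position, orientation): joint-space move of the TCP to a pose.
- manip.servo_line(position, ori=None, vel=0.15): straight line of the TCP; ori=None keeps the orientation; vel is the mean speed in m/s.
- manip.movej(angles): joint-space move.
- effector.open_jaws() and effector.close(f_grip=None): open the fingers fully, or close them until they stop; f_grip is the grip in N (None keeps the last).
- manip.sleep(seconds).
- manip.solve_ik(position, orientation): joint angles nearest the present ones, or None.
- viewer.get_image(name): name is "scene" or "side" or "wrist"; returns the picture (420x560x3 uint8, red, green, blue); there is no depth.
- viewer.get_calibration(name): a dict with "vfov" (degrees; the focal length in pixels is half the picture's height over the tangent of half this angle, whatever the lens; pixels are square), "cx", "cy" (the principal point, pixels), "dist_coeffs" ([k1, k2, p1, p2, k3] as OpenCV has them; the pictures are not rectified), "eye" and "attitude" of the camera in the world. Camera axes: x right, y down, z forward; pixel columns grow to the right and rows downward; lengths in m; the calibration is good to about 2 mm. A picture is of the moment at which its call begins: read the wrist's pose just before it. get_calibration takes no time and is no camera call; for the wrist camera it gives the pose at the moment of the call.
A pose or a line that the arm cannot do raises manip.PlanningError and nothing moves.
- manip.hand_in(): hands the job in, once; it reports no verdict.
Readings, each from a call of its own:
- manip.current_clock(): time.
- manip.current_q(): joint angles.
- manip.current_joint_velocities(): joint speeds.
- manip.current_tau(): joint torques, N m.
- manip.current_tool_pos(): TCP position.
- manip.current_tcp_rot(): TCP orientation.
- manip.current_force(): force on the tool from outside, world axes, zero at the start.
- manip.current_wrist_torque(): the same for the moment, N m.
- manip.current_finger_gap(): finger opening in m.
Only numpy, scipy, OpenCV 4.12 (cv2) and the standard library are available. Lean on these libraries where they do the work, as an engineer would, in place of code of your own. Each camera call takes 0.05 s, during which the arm holds its last target.

## Working session

There is one attempt and no reset: what is moved stays moved. The work goes in short steps, each a Python script; the robot and the scene stay as the last script left them, time stands still between calls to the robot, and variables do not carry over. Pictures are saved under pics/ and viewed, and the job is handed in when it is done.

```bash
ls; mkdir -p pics
python3 - <<'E'
from bench import manip, effector, viewer
import cv2
print(manip.current_clock())
for n in ["scene","side","wrist"]:
    c=viewer.get_calibration(n); print(n,c)
    im=viewer.get_image(n); cv2.imwrite(f"pics/a_{n}.png",im[:,:,::-1])
print(manip.current_clock(),manip.current_tcp_rot(),manip.current_tool_pos())
E
```

```text
pics
0.0
scene {'vfov': 55.907840131810936, 'cx': 282.2231612637409, 'cy': 214.0756394555089, 'dist_coeffs': array([-0.10065471,  0.        ,  0.        ,  0.        ,  0.        ]), 'eye': array([0.64625823, 0.62414642, 0.51974443]), 'attitude': array([ 0.05805431,  0.8661165 , -0.49502395, -0.03772517])}
side {'vfov': 54.71226874993715, 'cx': 277.1768684350884, 'cy': 209.13175495383632, 'dist_coeffs': array([0.02843138, 0.        , 0.        , 0.        , 0.        ]), 'eye': array([0.34123464, 0.54349694, 0.72749958]), 'attitude': array([-0.12831037,  0.90623569, -0.39748792,  0.06539626])}
wrist {'vfov': 64.15067676806993, 'cx': 276.2766557584041, 'cy': 209.3228587298665, 'dist_coeffs': array([0.00344718, 0.        , 0.        , 0.        , 0.        ]), 'eye': array([0.65079446, 0.07979951, 0.38331604]), 'attitude': array([ 9.88647870e-01,  4.84130480e-04, -7.80351480e-04,  1.50248283e-01])}
0.15 [ 9.99999741e-01 -2.08557549e-05 -7.19321612e-04 -2.32226603e-05] [ 6.49458748e-01 -5.23157929e-05  2.03031408e-01]
```

View pics/a_scene.png

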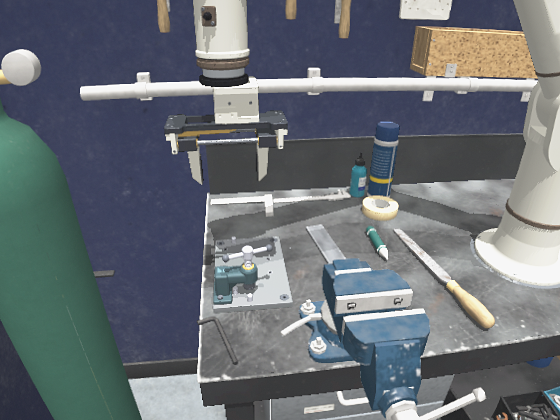

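View pics/a_side.png

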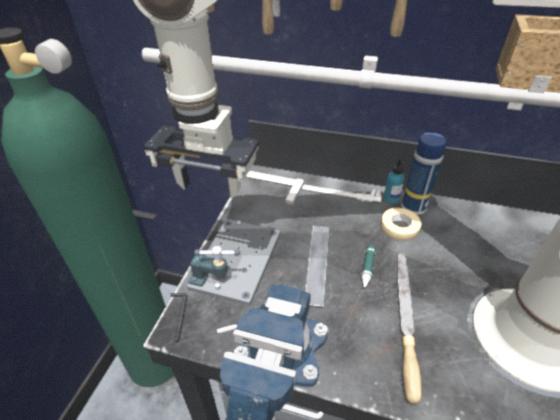

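View pics/a_wrist.png

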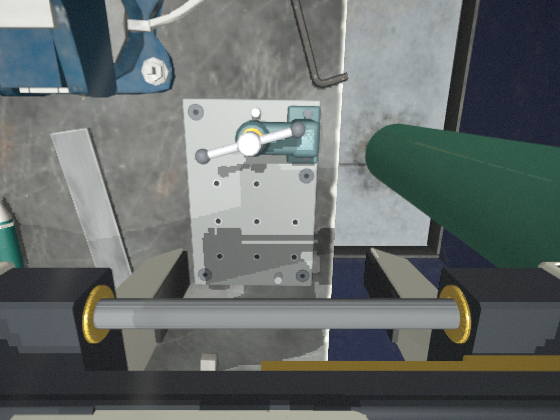

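```bash
cat > h.py <<'E'
from bench import manip, effector, viewer
import cv2, numpy as np, json
from scipy.spatial.transform import Rotation as R
def ray(c,px):
    f=210/np.tan(np.radians(c['vfov'])/2)
    K=np.array([[f,0,c['cx']],[0,f,c['cy']],[0,0,1]])
    u=cv2.undistortPoints(np.array([[px]],float),K,np.array(c['dist_coeffs']))[0,0]
    return np.array(c['eye']),R.from_quat(c['attitude']).apply([u[0],u[1],1])
def onz(c,px,z):
    e,d=ray(c,px); return e+d*(z-e[2])/d[2]
def proj(c,P):
    f=210/np.tan(np.radians(c['vfov'])/2)
    K=np.array([[f,0,c['cx']],[0,f,c['cy']],[0,0,1]])
    r=R.from_quat(c['attitude']).inv(); 
    p,_=cv2.projectPoints(np.atleast_2d(P).astype(float),r.as_rotvec(),-r.apply(c['eye']),K,np.array(c['dist_coeffs']))
    return p[:,0]
def snap(name,tag):
    c=viewer.get_calibration(name); im=viewer.get_image(name)[:,:,::-1].copy()
    cv2.imwrite(f"pics/{tag}.png",im)
    json.dump({k:(v.tolist() if hasattr(v,'tolist') else v) for k,v in c.items()},open(f"pics/{tag}.json","w"))
    return c,im
def load(tag): return json.load(open(f"pics/{tag}.json"))
def crop(tag,x0,y0,x1,y1,k,out):
    im=cv2.imread(f"pics/{tag}.png")[y0:y1,x0:x1]
    cv2.imwrite(f"pics/{out}.png",cv2.resize(im,None,fx=k,fy=k,interpolation=cv2.INTER_CUBIC))
E
python3 - <<'E'
from h import *
for n in["scene","side","wrist"]:
    c=viewer.get_calibration(n)
    json.dump({k:(v.tolist() if hasattr(v,'tolist') else v) for k,v in c.items()},open(f"pics/a_{n}.json","w"))
c=load("a_wrist")
for p in [(184,100),(321,101),(191,286)]: print(onz(c,p,.014))
for p in [(52,134),(87,128),(132,284)]: print(onz(c,p,.008))
crop("a_scene",190,170,370,320,4,"b_scene")
crop("a_side",150,160,350,310,4,"b_side")
E
```

```text
[0.55360433 0.08474684 0.014     ]
[0.69721191 0.08387273 0.014     ]
[ 0.54446229 -0.13508709  0.014     ]
[0.4045259  0.04916866 0.008     ]
[0.443906   0.05564038 0.008     ]
[ 0.46858653 -0.13580534  0.008     ]
```

View pics/b_scene.png

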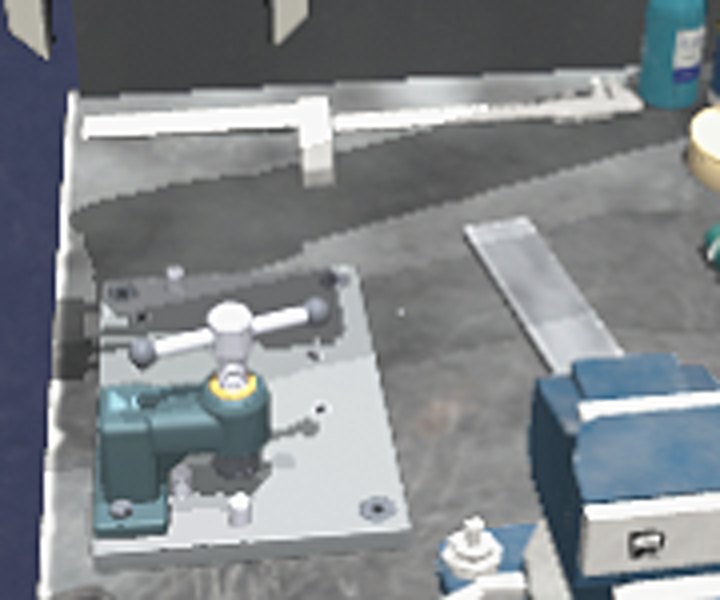

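View pics/b_side.png

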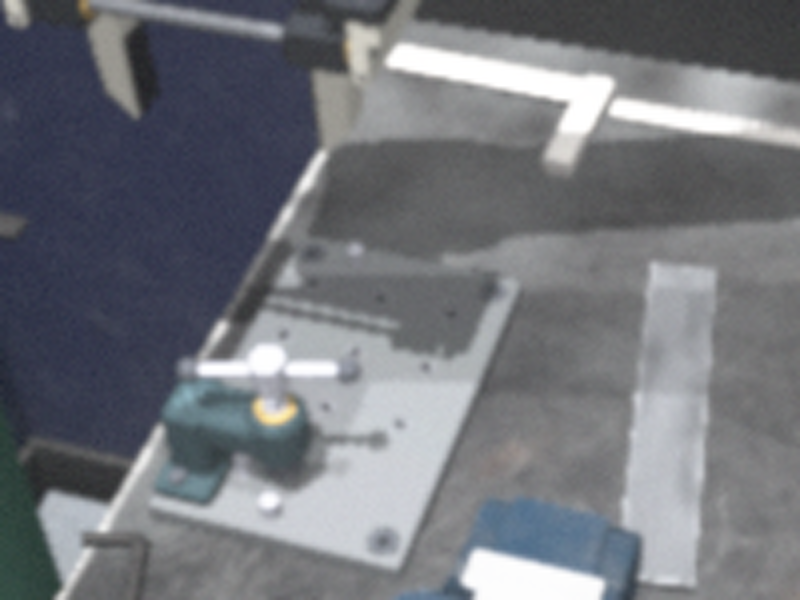

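Run:
```python
from h import *
manip.servo_line([0.55,-0.12,0.24],vel=0.3)
print(manip.current_clock(),manip.current_force(),manip.current_wrist_torque())
c,im=snap("wrist","w1")
cv2.imwrite("pics/w1x.png",cv2.resize(im,(800,600),interpolation=cv2.INTER_CUBIC))
```

```text
0.8333 [-0.21750724  1.38651462 -0.20941481] [ 0.05893756 -0.0320303  -0.01684012]
```

View pics/w1x.png

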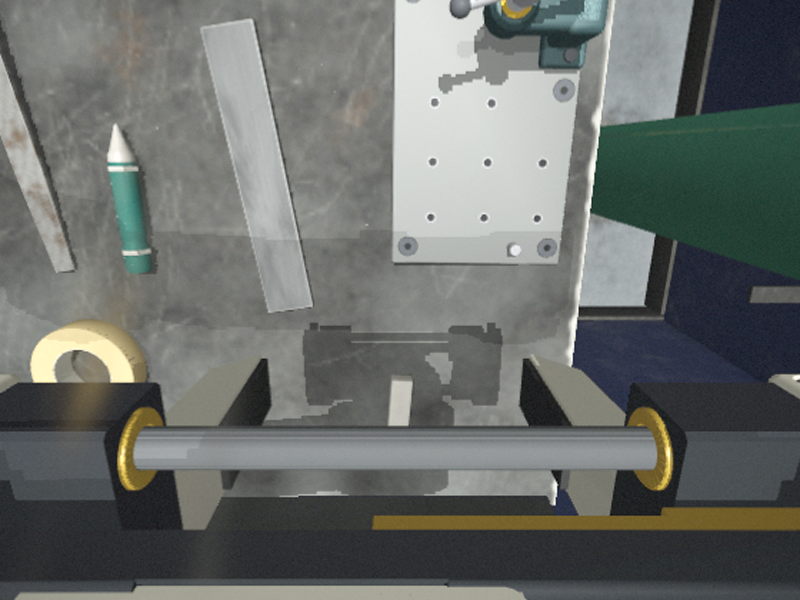

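Run:
```python
from h import *
crop("w1",135,5,235,225,3,"c1")
crop("w1",265,0,425,195,4,"c2")
crop("a_wrist",175,90,335,300,3.8/1.4,"c3")
```

```text
(no output)
```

View pics/c1.png

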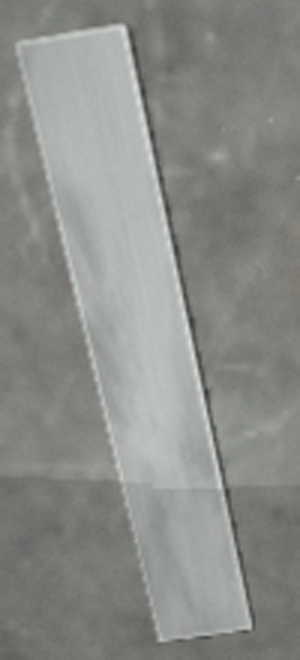

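View pics/c2.png

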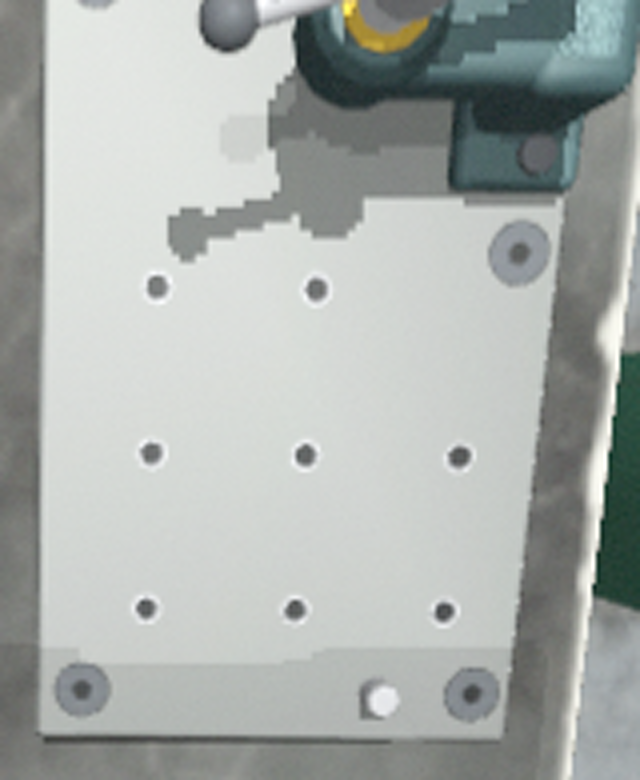

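View pics/c3.png

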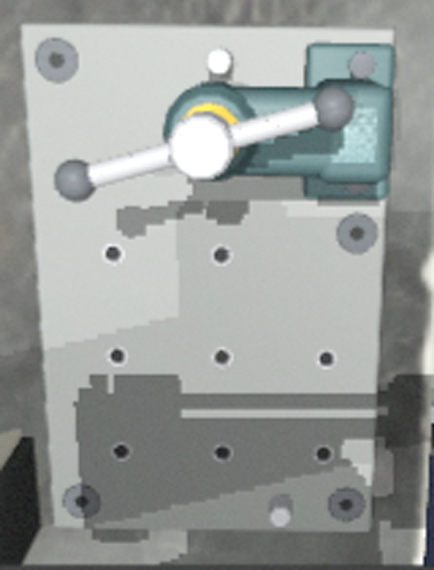

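Run:
```python
from h import *
from scipy.optimize import least_squares
w=load("w1"); a=load("a_wrist")
bar=np.array([onz(w,p,.008)[:2] for p in [(140.7,19.7),(176.7,13.7),(219,214.3),(188,218.7)]])
print(bar, bar.mean(0))
for i in range(4): print(np.linalg.norm(bar[i]-bar[(i+1)%4]))
# fit
def fitrect(obs):
    def f(p):
        r=[]
        c,s=np.cos(p[2]),np.sin(p[2])
        for cal,px,l in obs:
            P=np.array([p[0]+c*l[0]-s*l[1],p[1]+s*l[0]+c*l[1],l[2]])
            r+=list(proj(cal,P)[0]-px)
        return r
    o=least_squares(f,[.6,-.03,0]); return o.x,np.round(o.fun.reshape(-1,2),1)
h=.008
print(fitrect([(w,(140.7,19.7),(-.021,.1175,h)),(w,(176.7,13.7),(.021,.1175,h)),(w,(219,214.3),(.021,-.1175,h)),(w,(188,218.7),(-.021,-.1175,h))]))
t=.014
obsA=[(a,(183.1,99.6),(-.078,.136,t)),(a,(320.2,101.4),(.068,.136,t)),(a,(194.9,283.8),(-.078,-.085,t)),(a,(311,285.7),(.068,-.085,t)),(a,(255.3,112.8),(0,.1225,.027)),(a,(277.8,280.5),(.026,-.07,.027))]
obsW=[(w,(275.3,184),(-.078,-.085,t)),(w,(390.5,184.5),(.068,-.085,t)),(w,(360.8,175),(.026,-.07,.027))]
print(fitrect(obsA)); print(fitrect(obsW)); r=fitrect(obsA+obsW);print(r)
for z in (.104,.108): print([onz(a,p,z)[:2] for p in [(249,143.4),(202.6,156.3),(297.7,129.1)]])
```

```text
[[ 0.40291187  0.04878883]
 [ 0.44282401  0.05464304]
 [ 0.47708306 -0.17548277]
 [ 0.43646738 -0.18147729]] [ 0.43982158 -0.06338205]
0.04033919466454835
0.2326619207838647
0.04105566109472262
0.23269821994007808
(array([ 0.43984045, -0.06378389,  0.1456225 ]), array([[-0.9, -0.7],
       [ 0.6, -0.9],
       [ 0.5,  1.1],
       [-0.2,  1.2]]))
(array([ 0.62754881, -0.05045096, -0.01349573]), array([[-1.4, -1.5],
       [ 1. , -1.1],
       [-0.8,  1.7],
       [ 0.6,  1.4],
       [ 0.3,  0.2],
       [ 0.3,  0.6]]))
(array([ 0.6269791 , -0.0496077 , -0.00629625]), array([[-1.3,  0.1],
       [ 0.9,  0.3],
       [ 0.4, -0.2]]))
(array([ 0.62757277, -0.05019543, -0.0128166 ]), array([[-1.4, -1.7],
       [ 0.9, -1.5],
       [-0.7,  1.6],
       [ 0.7,  1.1],
       [ 0.2, -0.1],
       [ 0.3,  0.4],
       [-1.3,  0.2],
       [ 0.9,  1.1],
       [ 0.4,  0.4]]))
[array([0.62802234, 0.04965912]), array([0.58914478, 0.03902192]), array([0.66787116, 0.06115891])]
[array([0.62834909, 0.05009072]), array([0.59002803, 0.03960578]), array([0.66762752, 0.0614259 ])]
```

```bash
cat >> h.py <<'E'
def ori(yaw): return (R.from_euler('z',yaw)*R.from_euler('x',np.pi)).as_quat()
def st(m=''): 
    p=manip.current_tool_pos(); y=(R.from_quat(manip.current_tcp_rot())*R.from_euler('x',np.pi).inv()).as_euler('zyx')
    print(m,round(manip.current_clock(),2),np.round(p,4),np.round(y,4),'F',np.round(manip.current_force(),1),'M',np.round(manip.current_wrist_torque(),3),'gap',round(manip.current_finger_gap(),4))
E
python3 - <<'E'
from h import *
o=ori(0.1456)
st('0')
manip.move_pose([0.4398,-0.0638,0.06],o); st('above')
manip.servo_line([0.4398,-0.0638,0.010],o,vel=0.08); st()
manip.servo_line([0.4398,-0.0638,0.0025],o,vel=0.04); st('down')
print(np.round(manip.current_q(),3))
E
```

```text
0 0.88 [ 0.5503 -0.1191  0.2401] [ 0.0009 -0.0005  0.0007] F [0.8 0.3 0.4] M [ 0.045  0.013 -0.003] gap 0.092
above 1.76 [ 0.4422 -0.0635  0.0608] [ 0.1462 -0.0027 -0.    ] F [ 0.3  0.1 -0.1] M [-0.024 -0.055  0.012] gap 0.0919
 2.53 [ 0.4401 -0.0638  0.0102] [ 0.1457 -0.0003  0.    ] F [ 0.4 -0.6 -0.2] M [-0.013 -0.05  -0.042] gap 0.0921
down 2.87 [ 0.4396 -0.0638  0.0024] [0.1456 0.0003 0.    ] F [0.1 0.2 0.5] M [ 0.007  0.03  -0.018] gap 0.0918
[ 0.398  0.474 -0.366  2.186  0.327  0.533 -0.07 ]
```

Run:
```python
from h import *
effector.close(f_grip=40); st('grip')
manip.servo_line([0.4398,-0.0638,0.07],vel=0.1); st('lift')
manip.sleep(0.3); st()
snap("wrist","w2"); c,im=snap("side","s2")
```

```text
grip 4.31 [ 0.4398 -0.0638  0.0025] [ 0.1456 -0.      0.    ] F [-0.5  0.3 -0.4] M [-0.012  0.007  0.052] gap 0.0002
lift 5.13 [ 0.4394 -0.0639  0.0697] [ 0.1455  0.0006 -0.    ] F [-0.9  0.3 -0.9] M [-0.03   0.001 -0.06 ] gap 0.0001
 5.43 [ 0.4394 -0.0636  0.0695] [0.1458 0.001  0.0004] F [-1.   0.7  0.7] M [ 0.027  0.006 -0.003] gap 0.0004
```

View pics/w2.png

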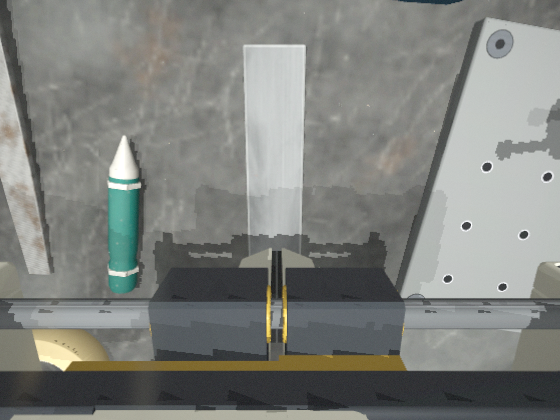

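View pics/s2.png

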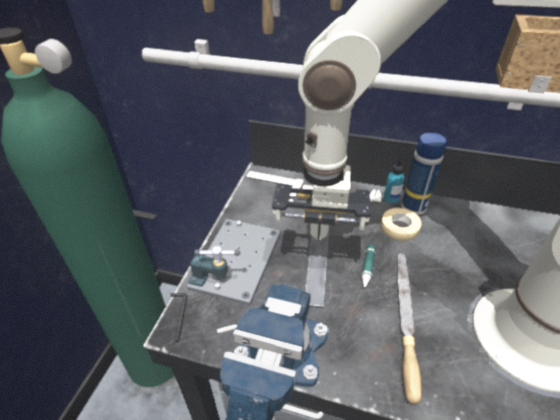

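Run:
```python
from h import *
w=load("w2")
b=[onz(w,p,.008)[:2] for p in [(244,45),(306,45)]]; print(b)
P=[0.43984,-0.06378]; c,s=np.cos(.1456),np.sin(.1456)
print([(P[0]+c*x-s*y,P[1]+s*x+c*y) for x,y in [(-.021,.1175),(.021,.1175)]])
crop("w2",140,180,420,390,2.8,"d1"); crop("s2",230,150,430,310,4,"d2")
```

```text
[array([0.40238549, 0.04942646]), array([0.44260827, 0.05535446])]
[(np.float64(0.4020145827243666), np.float64(0.04942992804486808)), (np.float64(0.44357018208133253), np.float64(0.055523544547679306))]
```

View pics/d1.png

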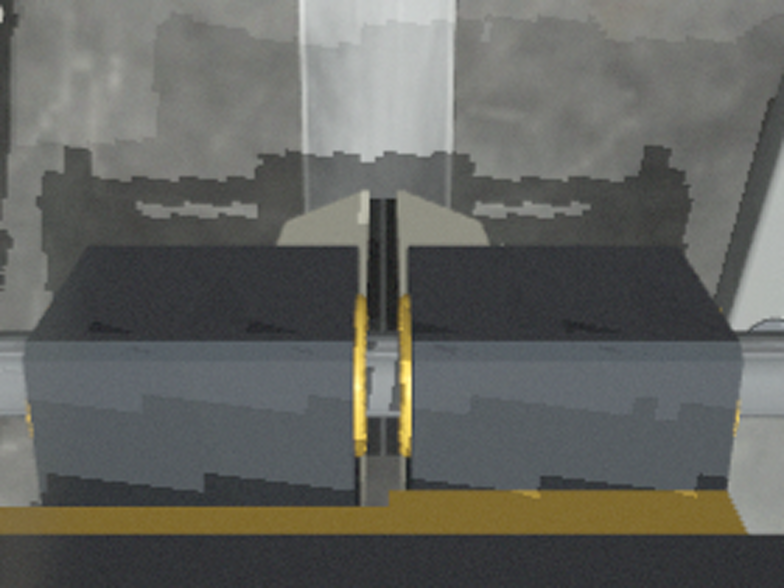

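View pics/d2.png

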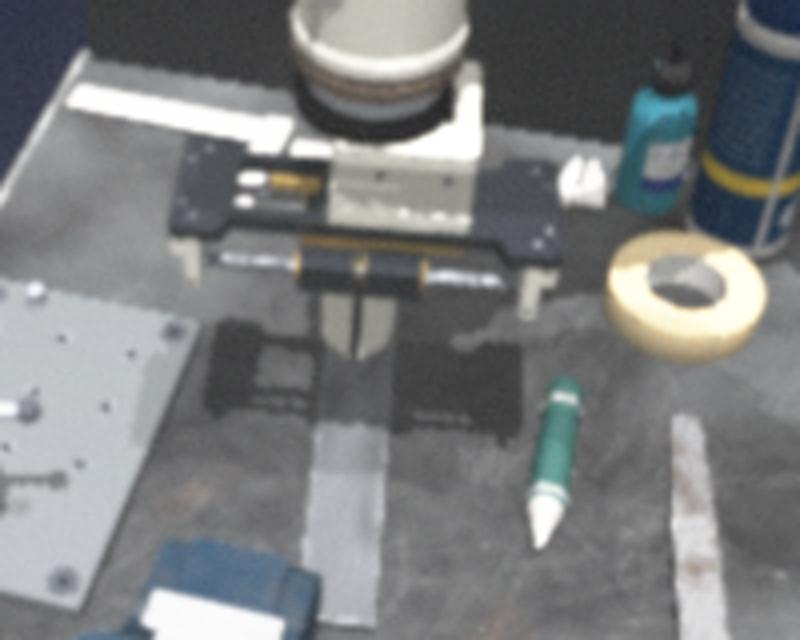

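Run:
```python
from h import *
o=ori(0.1456)
effector.open_jaws(); 
manip.servo_line([0.4398,-0.0638,0.004],o,vel=0.12); manip.sleep(.15); st()
snap("side","s3"); snap("wrist","w3")
for z in np.arange(0.002,-0.016,-0.002):
    manip.servo_line([0.4398,-0.0638,z],o,vel=0.03); manip.sleep(.05)
    f=manip.current_force(); print(round(z,4),np.round(manip.current_tool_pos(),4),np.round(f,1))
    if abs(f[2])>4: break
st()
crop("s3",230,150,430,310,4,"d2")
```

```text
7.84 [ 0.4407 -0.0639  0.0048] [ 0.1456 -0.0017 -0.0003] F [ 0.2 -0.4 -0.8] M [ 0.032 -0.019  0.004] gap 0.0918
0.002 [ 0.4398 -0.0638  0.002 ] [-0.7 -0.3  0.1]
0.0 [ 4.397e-01 -6.380e-02 -1.000e-04] [ 0.4 -0.2  0.1]
-0.002 [ 0.4397 -0.0638 -0.0021] [ 0.2 -0.7 -0.1]
-0.004 [ 0.4397 -0.0638 -0.0041] [ 0.3 -0.9 -0.6]
-0.006 [ 0.4397 -0.0638 -0.0061] [ 0.5 -0.1 -0.8]
-0.008 [ 0.4398 -0.0638 -0.0081] [-0.   0.2 -0.8]
-0.01 [ 0.4397 -0.0638 -0.0101] [-0.5  0.6 -0.2]
-0.012 [ 0.4397 -0.0638 -0.0121] [-0.2  0.4  0.8]
-0.014 [ 0.4397 -0.0638 -0.0141] [ 0.  -0.6 -0.2]
 10.64 [ 0.4397 -0.0638 -0.0141] [1.457e-01 1.000e-04 1.000e-04] F [ 0.  -0.6 -0.2] M [-0.028 -0.011  0.022] gap 0.0918
```

View pics/d2.png

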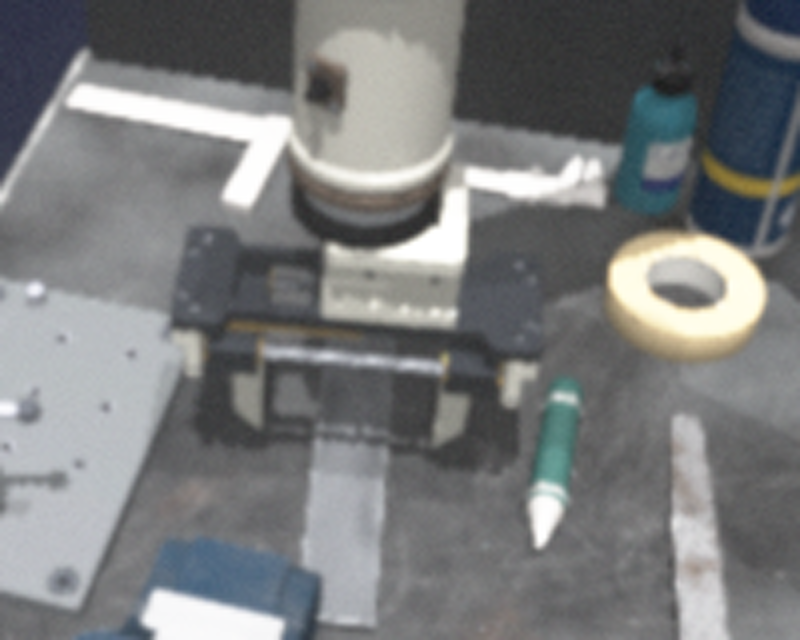

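View pics/w3.png

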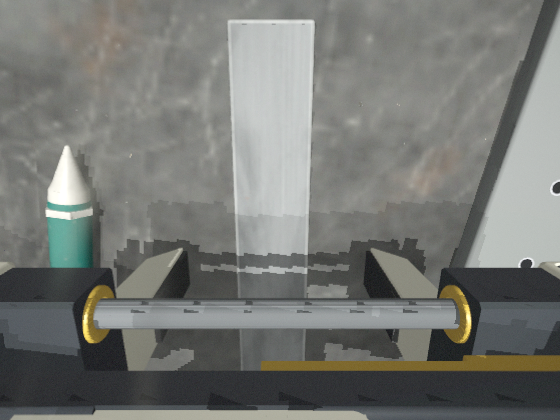

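Run:
```python
from h import *
print(manip.grip_depth)
o=ori(0.1456)
for z in np.arange(-0.015,-0.026,-0.001):
    manip.servo_line([0.4398,-0.0638,z],o,vel=0.03); manip.sleep(.05)
    f=manip.current_force(); print(round(z,4),np.round(manip.current_tool_pos()[2],4),np.round(f,1))
    if abs(f[2])>4: break
st(); snap("scene","sc4"); crop("sc4",150,80,400,270,3.2,"d3")
```

```text
0.0188
-0.015 -0.015 [-0.1  0.5  0.2]
-0.016 -0.016 [-0.5 -1.1 -0.4]
-0.017 -0.017 [-0.5  0.4  0.4]
-0.018 -0.018 [ 0.1 -0.4 -0.4]
-0.019 -0.019 [-0.7  0.  -0.6]
-0.02 -0.02 [-0.   0.1  0.5]
-0.021 -0.021 [0.8 0.2 0.3]
-0.022 -0.022 [-0.4  0.1 -0.4]
-0.023 -0.0226 [-2.   0.5  5.7]
 13.34 [ 0.4399 -0.0638 -0.0226] [ 0.1457 -0.0003 -0.0003] F [-2.   0.5  5.7] M [ 0.004  0.362 -0.056] gap 0.0921
```

View pics/d3.png

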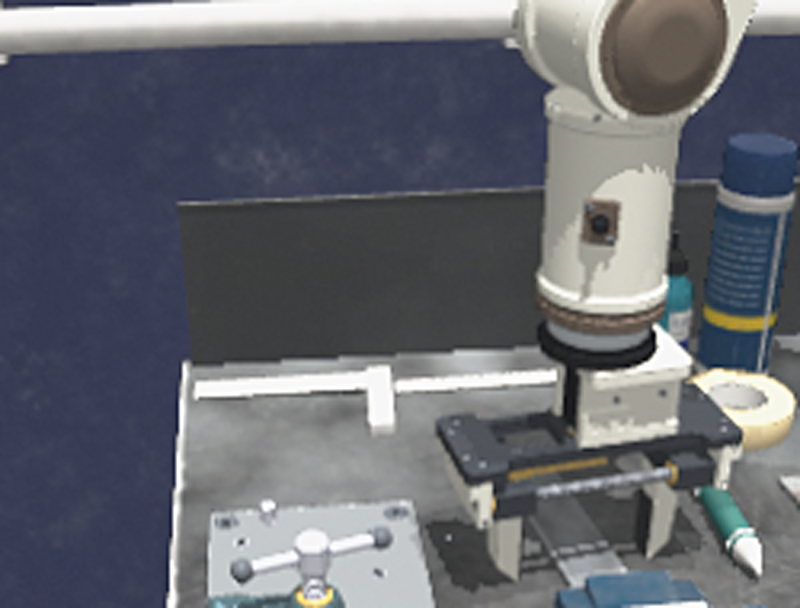

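Run:
```python
from h import *
o=ori(0.1456)
manip.servo_line([0.4398,-0.0638,-0.0212],o,vel=0.03); st()
effector.close(f_grip=40); st('grip')
manip.servo_line([0.4398,-0.0638,0.03],vel=0.1);manip.sleep(0.3); st('lift')
c,im=snap("side","s5"); snap("wrist","w5")
crop("s5",150,100,450,320,2.6,"d4")
```

```text
13.64 [ 0.44   -0.0638 -0.0211] [ 0.1456 -0.0004  0.    ] F [-0.5  0.4 -0.4] M [ 0.009 -0.023  0.011] gap 0.0919
grip 14.49 [ 0.4383 -0.064  -0.0214] [ 0.1454  0.0025 -0.0004] F [-4.4  0.8  3.3] M [-0.139  0.987 -0.029] gap 0.0411
lift 15.45 [ 0.4394 -0.0636  0.0295] [0.1457 0.001  0.0003] F [ 0.1 -0.8 -6.3] M [ 0.008 -0.028  0.019] gap 0.0411
```

View pics/d4.png

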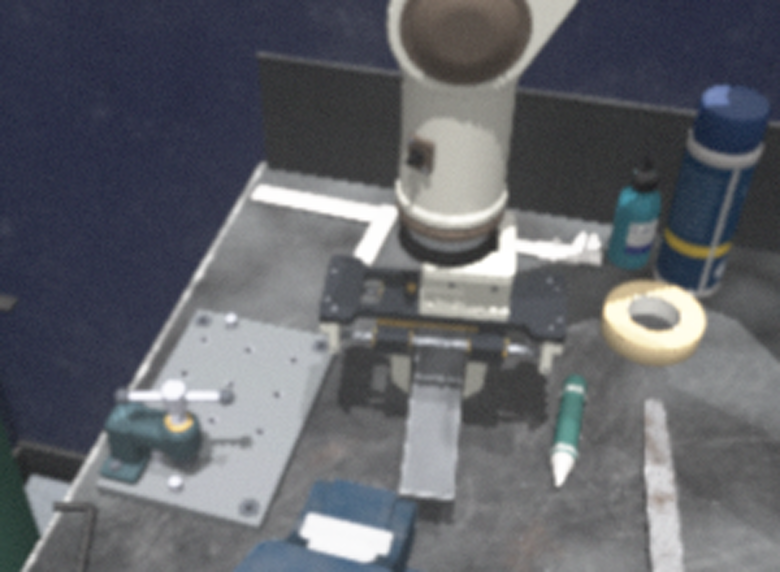

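View pics/w5.png

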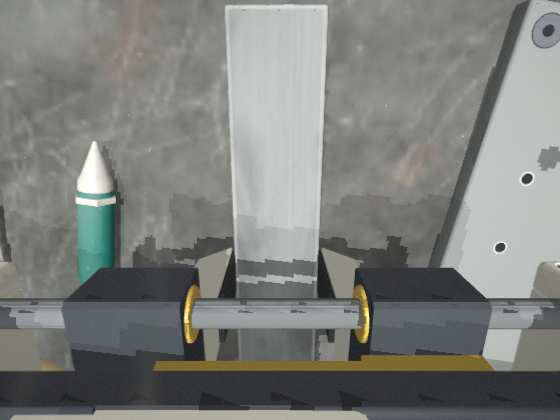

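Run:
```python
from h import *
s=load("a_scene")
for p in [(190+303/4,170+183/4),(190+332/4,170+183/4)]: print(onz(s,p,.007))
w=load("w1")
for p in [(388/800*560,427*.7),(411*.7,427*.7),(391*.7,376*.7)]: print(onz(w,p,.014))
```

```text
[ 0.56466431 -0.23545488  0.007     ]
[ 0.54642381 -0.23316189  0.007     ]
[ 0.5447675  -0.29695474  0.014     ]
[ 0.56708736 -0.29697479  0.014     ]
[ 0.54782233 -0.24241158  0.014     ]
```

```bash
cat >> h.py <<'E'
S=np.array([0.6276,-0.0502]); YS=-0.0128
def seat(x,y,S=S,ys=YS):
    c,s=np.cos(ys),np.sin(ys); return S+np.array([c*x-s*y,s*x+c*y])
E
python3 - <<'E'
from h import *
o=ori(YS)
p=seat(-.006,-.036)
manip.move_pose([p[0],p[1],0.026],o); manip.sleep(.2); st()
snap("wrist","w6"); snap("scene","s6")
crop("w6",160,0,460,300,2,"d5"); crop("s6",150,90,400,320,3,"d6")
E
```

```text
16.51 [ 0.6155 -0.0873  0.0232] [-0.0107  0.0112 -0.0017] F [-7.8 -2.1 -6.3] M [-0.421  1.73   1.033] gap 0.0428
```

View pics/d5.png

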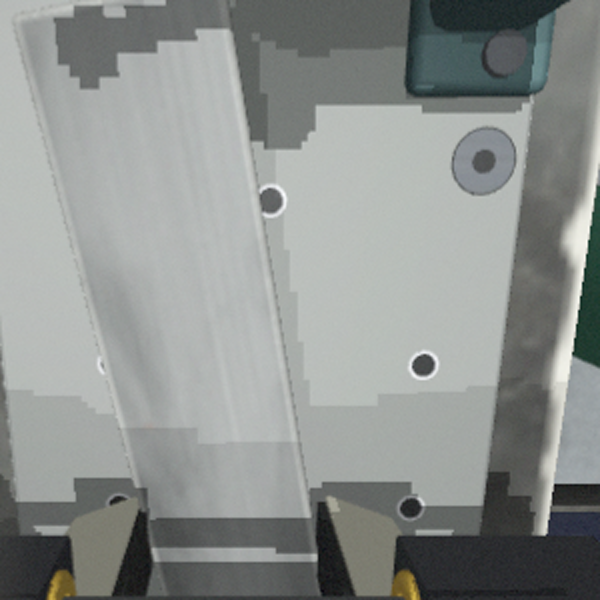

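View pics/d6.png

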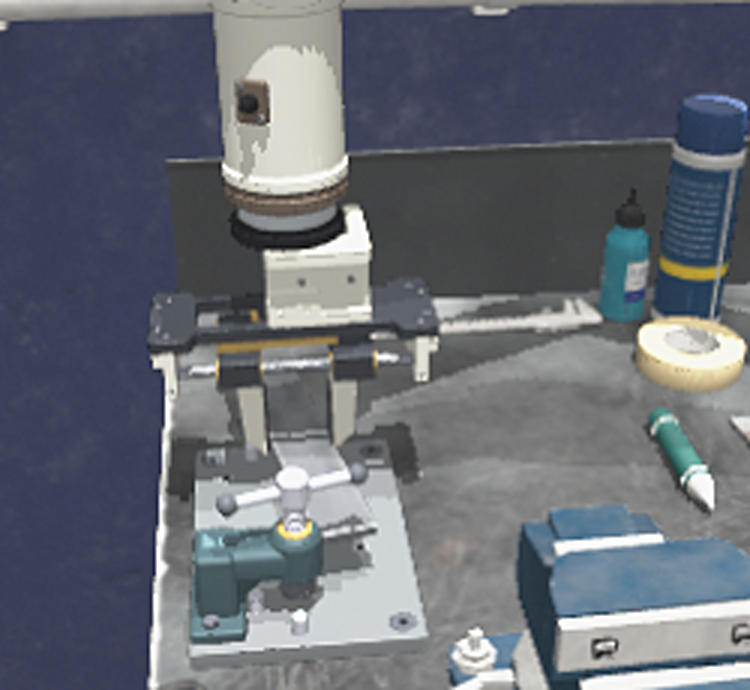

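Run:
```python
from h import *
o=ori(YS)
p=manip.current_tool_pos()
manip.servo_line([p[0]-.012,p[1]-.055,0.026],vel=0.12); manip.sleep(.3); st()
snap("wrist","w7"); cv2.imwrite("pics/w7x.png",cv2.resize(cv2.imread("pics/w7.png"),(800,600),interpolation=cv2.INTER_CUBIC))
snap("side","s7"); crop("s7",130,150,350,310,3.5,"d7")
```

```text
17.55 [ 0.6038 -0.1412  0.0261] [-0.0113 -0.0002  0.0004] F [ 0.5 -0.3 -6. ] M [-0.011  0.039  0.008] gap 0.0425
```

View pics/w7x.png

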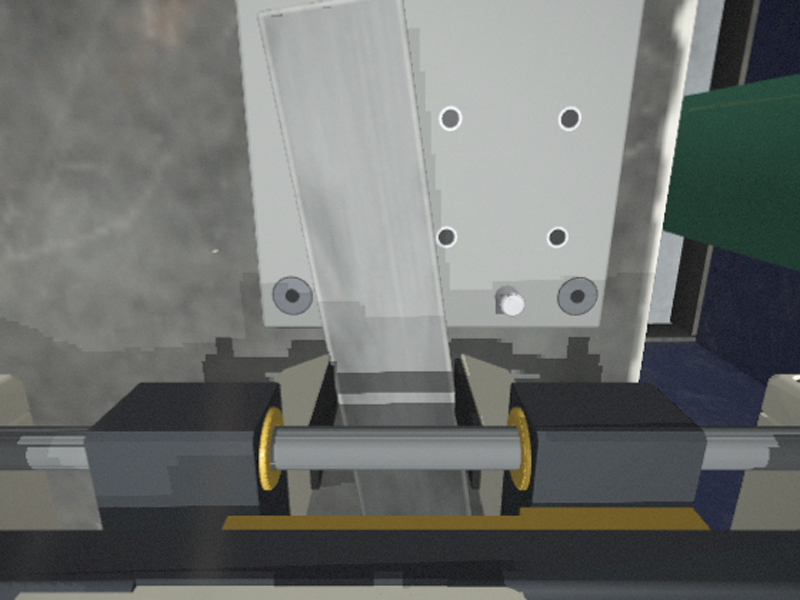

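View pics/d7.png

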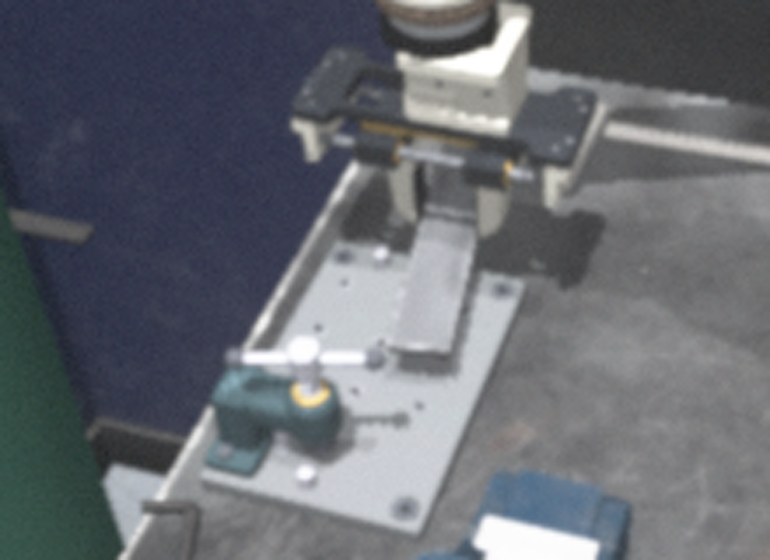

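Run:
```python
from h import *
w=load("w7")
P=[onz(w,np.array(p)*.7,.0554)[:2] for p in [(262,14),(332,375),(405,0),(450,365)]]
print(P)
d1=P[0]-P[1]; d2=P[2]-P[3]
print(np.arctan2(-d1[0],d1[1]),np.arctan2(-d2[0],d2[1]))
yaw=(np.arctan2(-d1[0],d1[1])+np.arctan2(-d2[0],d2[1]))/2
u=np.array([-np.sin(yaw),np.cos(yaw)]); v=np.array([np.cos(yaw),np.sin(yaw)])
print("center",P[0]-u*.1175+v*.021, 'width',(P[2]-P[0])@v)
```

```text
[array([ 0.56927405, -0.02477918]), array([ 0.5832643, -0.1357511]), array([ 0.60912839, -0.02177013]), array([ 0.62419913, -0.13239043])]
0.12540858867539426 0.13540482444495291
center [ 0.60537513 -0.13855071] width 0.039907233864270066
```

Run:
```python
from h import *
o=ori(YS-0.141)
p=seat(-.010,-.0725)
manip.servo_line([p[0],p[1],0.026],o,vel=0.12); st()
p=seat(-.010,-.0525)
manip.servo_line([p[0],p[1],0.026],o,vel=0.1); st()
for z in (.010,0.0,-.003,-.005):
    manip.servo_line([p[0],p[1],z],o,vel=0.06); manip.sleep(.05); st()
    if manip.current_force()[2]>-1: break
snap("wrist","w8"); cv2.imwrite("pics/w8x.png",cv2.resize(cv2.imread("pics/w8.png"),(800,600),interpolation=cv2.INTER_CUBIC))
```

```text
18.0 [ 0.6171 -0.1212  0.0261] [-0.1505 -0.0003  0.0004] F [-0.4 -0.8 -7.3] M [-0.041  0.055  0.034] gap 0.0423
 18.35 [ 0.6167 -0.1015  0.026 ] [-0.1516  0.0003  0.0005] F [ 0.1 -0.1 -6.5] M [-0.102  0.013 -0.058] gap 0.0427
 18.82 [ 0.6166 -0.1028  0.0095] [-1.542e-01  8.000e-04  1.000e-04] F [ 0.2  0.6 -6.9] M [-0.014 -0.039 -0.007] gap 0.0424
 19.18 [ 6.166e-01 -1.025e-01 -4.000e-04] [-1.538e-01  8.000e-04  1.000e-04] F [-0.4 -0.5 -6.9] M [-0.088 -0.023 -0.004] gap 0.043
 19.48 [ 0.6169 -0.1025 -0.003 ] [-1.537e-01  1.000e-04  0.000e+00] F [-0.5  0.2 -6.6] M [-0.028  0.024  0.004] gap 0.0424
 19.78 [ 0.6174 -0.1025 -0.0045] [-1.537e-01 -8.000e-04 -1.000e-04] F [-0.7 -0.  -2.7] M [-0.024  0.016  0.049] gap 0.0426
```

View pics/w8x.png

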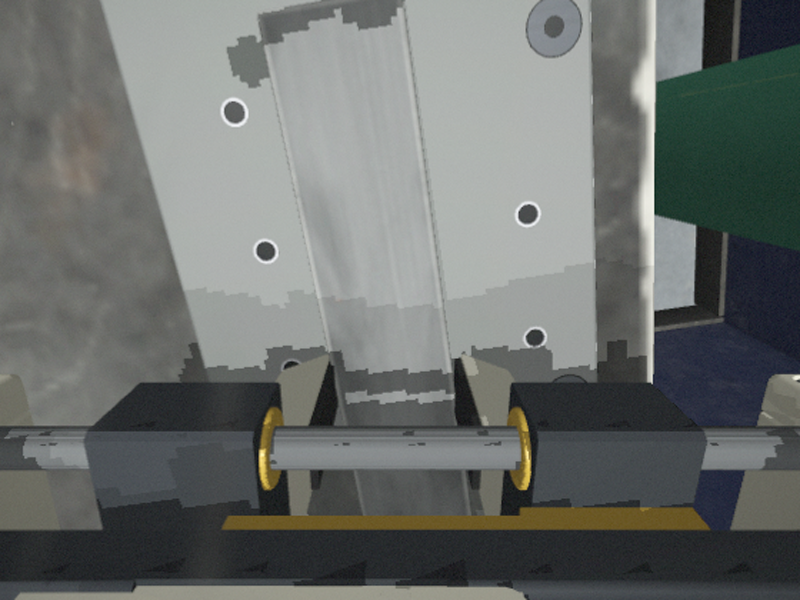

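Run:
```python
from h import *
w=load("w8")
def yw(a,b,z):
    A=onz(w,np.array(a)*.7,z)[:2];B=onz(w,np.array(b)*.7,z)[:2];d=A-B; print(A,B,round(np.arctan2(-d[0],d[1]),4)); return A
yw((104,0),(205,382),.014); yw((591,0),(597,380),.014)
yw((262,16),(330,360),.024); yw((402,0),(455,380),.024)
# holes row direction check
```

```text
[0.55234152 0.03131763] [ 0.54813737 -0.09464568] -0.0334
[0.69478864 0.00943141] [ 0.69308658 -0.11620795] -0.0135
[0.59957529 0.01750292] [ 0.59818707 -0.08869375] -0.0131
[0.63894021 0.01542849] [ 0.64004148 -0.10289992] 0.0093
```

Run:
```python
from h import *
o=ori(YS-0.141); z=-.0038
p=seat(-.009,-.0525); manip.servo_line([p[0],p[1],z],o,vel=.03); st()
p=seat(-.009,-.030); manip.servo_line([p[0],p[1],z],o,vel=.08); manip.sleep(.05);st()
p=seat(-.009,-.010); manip.servo_line([p[0],p[1],z],o,vel=.08); manip.sleep(.05);st()
for y in np.arange(-.008,.006,.001):
    p=seat(-.009,y); manip.servo_line([p[0],p[1],z],o,vel=.04); manip.sleep(.05)
    f=manip.current_force(); print(round(y,4),np.round(manip.current_tool_pos(),4),np.round(f,1))
    if abs(f[1])>5: break
st()
```

```text
20.08 [ 0.6175 -0.1025 -0.004 ] [-0.1538  0.0009  0.0002] F [-2.1  0.6 -5.1] M [0.07  0.229 0.001] gap 0.0424
 20.57 [ 0.6183 -0.0796 -0.0039] [-1.526e-01  1.000e-04 -2.000e-04] F [-0.6 -1.3 -6.4] M [-0.119 -0.002  0.011] gap 0.0427
 21.02 [ 0.6185 -0.0596 -0.0038] [-1.527e-01 -0.000e+00 -1.000e-04] F [-0.7 -1.  -7.6] M [-0.048  0.075 -0.004] gap 0.0425
-0.008 [ 0.6185 -0.0584 -0.0038] [ 0.5  1.2 -7.1]
-0.007 [ 0.6185 -0.0571 -0.0038] [-0.  -0.6 -6.5]
-0.006 [ 0.6186 -0.056  -0.0038] [-0.6 -0.8 -6.5]
-0.005 [ 0.6185 -0.055  -0.0038] [ 0.1 -0.7 -6.9]
-0.004 [ 0.6185 -0.0546 -0.0038] [-0.  -1.2 -6.9]
-0.003 [ 0.6185 -0.0544 -0.0038] [ 0.  -4.6 -6.6]
-0.002 [ 0.6183 -0.0543 -0.0039] [ 0.1 -6.9 -6.5]
 23.12 [ 0.6183 -0.0543 -0.0039] [-0.1552  0.0004 -0.0021] F [ 0.1 -6.9 -6.5] M [-1.525  0.081 -0.048] gap 0.0426
```

Run:
```python
from h import *
o=ori(YS-0.141); z=-.0042
for x in np.arange(-.008,.006,.001):
    p=seat(x,-.0042); manip.servo_line([p[0],p[1],z],o,vel=.04); manip.sleep(.05)
    f=manip.current_force(); print(round(x,4),np.round(manip.current_tool_pos(),4),np.round(f,1),np.round(manip.current_wrist_torque()[2],3))
    if abs(f[0])>7: break
st()
snap("wrist","w9"); cv2.imwrite("pics/w9x.png",cv2.resize(cv2.imread("pics/w9.png"),(800,600),interpolation=cv2.INTER_CUBIC))
```

```text
-0.008 [ 0.6196 -0.0545 -0.0042] [-0.9 -3.8 -6.9] -0.056
-0.007 [ 0.6202 -0.0544 -0.0044] [-1.8 -3.8 -7.2] 0.144
-0.006 [ 0.6208 -0.0545 -0.0045] [-1.9 -4.6 -6.3] 0.236
-0.005 [ 0.6219 -0.0545 -0.0045] [-2.3 -4.3 -6.8] 0.247
-0.004 [ 0.623  -0.0544 -0.0044] [-3.1 -3.7 -6.3] 0.267
-0.003 [ 0.6241 -0.0545 -0.0044] [-3.5 -4.1 -6.8] 0.301
-0.002 [ 0.6245 -0.0544 -0.0045] [-3.  -2.4 -5.3] 0.203
-0.001 [ 0.6247 -0.0544 -0.0046] [-5.3 -4.3 -4.4] 0.143
0.0 [ 0.6248 -0.0544 -0.0048] [-6.5 -3.7 -2.3] 0.102
0.001 [ 0.6249 -0.0544 -0.0049] [-10.   -4.2  -1.6] 0.06
 26.12 [ 0.6249 -0.0544 -0.0049] [-0.1543  0.0066 -0.0002] F [-10.   -4.2  -1.6] M [-0.917  2.01   0.06 ] gap 0.0427
```

View pics/w9x.png

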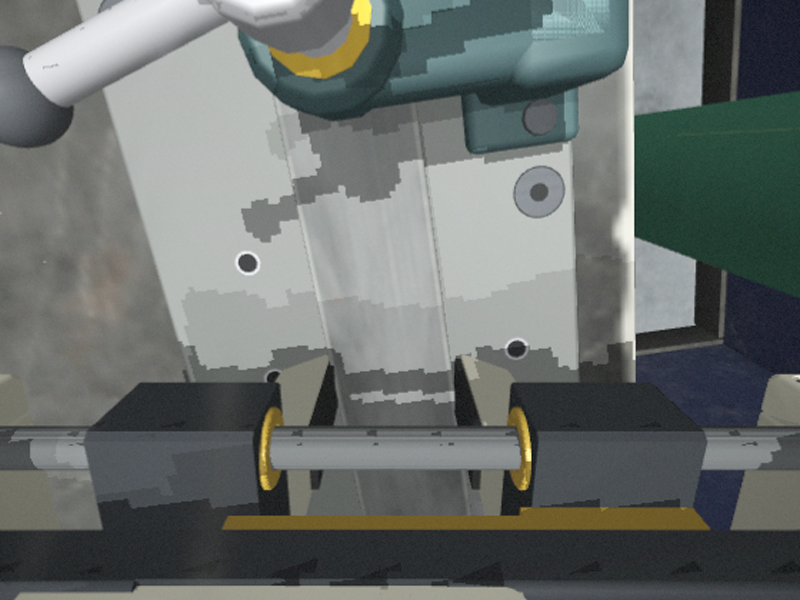

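Run:
```python
from h import *
effector.open_jaws(); st()
p=manip.current_tool_pos()
manip.servo_line([p[0],p[1],0.03],ori(YS),vel=.12)
q=seat(-.01,-.13); manip.servo_line([q[0],q[1],0.20],ori(YS),vel=.3);manip.sleep(.2); st()
snap("wrist","w10"); cv2.imwrite("pics/w10x.png",cv2.resize(cv2.imread("pics/w10.png"),(800,600),interpolation=cv2.INTER_CUBIC))
```

```text
27.1 [ 0.6285 -0.0544 -0.0042] [-0.1538  0.      0.    ] F [-2.   0.  -1.6] M [-0.009 -0.069  0.019] gap 0.0917
 28.59 [ 0.6151 -0.178   0.198 ] [-0.0104  0.0031  0.0017] F [-0.2  0.7  0.7] M [-0.008  0.01   0.018] gap 0.0918
```

View pics/w10x.png

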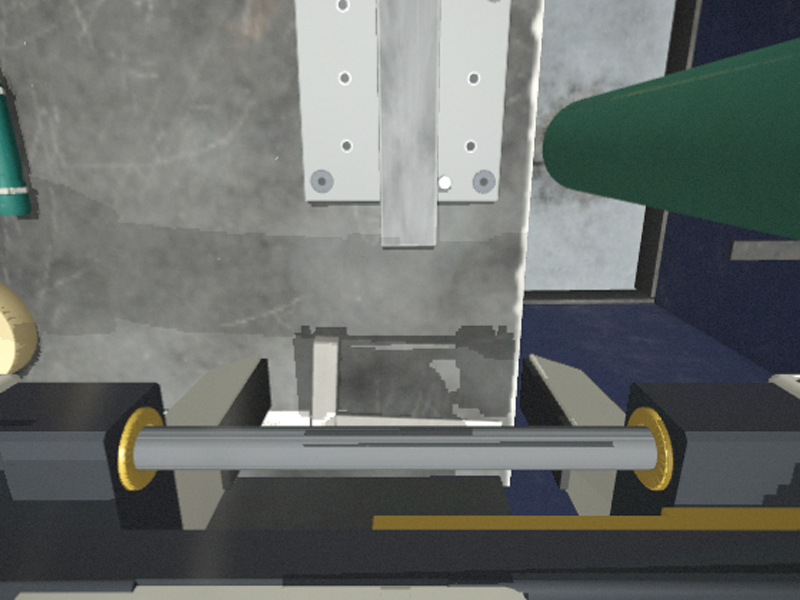

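Run:
```python
from h import *
crop("w10",200,40,370,180,4.5,"d8")
crop("w10",200,0,370,100,4.5,"d9")
```

```text
(no output)
```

View pics/d8.png

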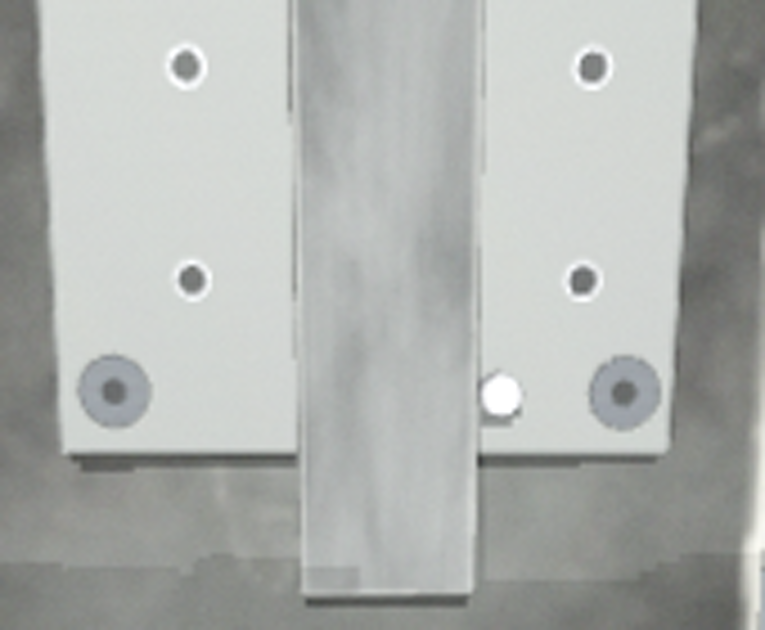

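View pics/d9.png

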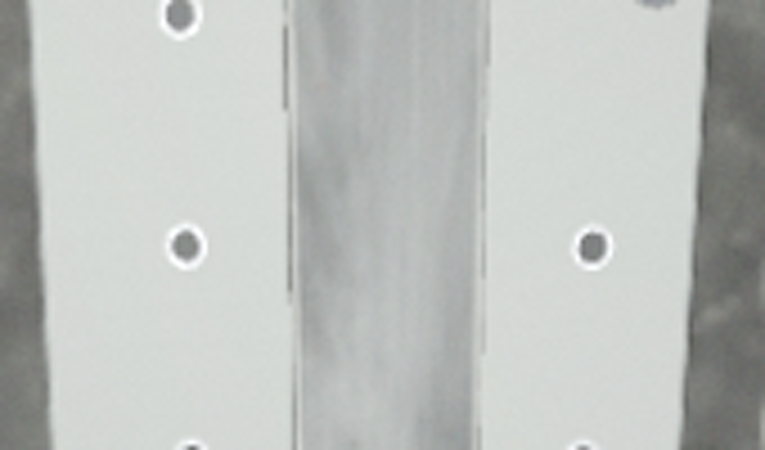

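Run:
```python
from h import *
w=load("w10")
A=lambda x,y,z:onz(w,(200+(x+.5)/4.5-.5,40+(y+.5)/4.5-.5),z)[:2]
B=lambda x,y,z:onz(w,(200+(x+.5)/4.5-.5,(y+.5)/4.5-.5),z)[:2]
pl,pr=A(62,452,.014),A(668,452,.014); ptl,ptr=B(28,0,.014),B(711,0,.014)
bl,br=A(301,598,.022),A(474,596,.022); btl,btr=B(288,0,.022),B(490,0,.022); pin=A(501,395,.027)
yaw=lambda a,b:np.arctan2(-(a-b)[0],(a-b)[1])
print('plate w',np.linalg.norm(pr-pl),'yaws',yaw(ptl,pl),yaw(ptr,pr),'bottom edge',np.arctan2(*(pr-pl)[::-1]))
print('bar w',np.linalg.norm(br-bl),yaw(btl,bl),yaw(btr,br))
py=(yaw(ptl,pl)+yaw(ptr,pr))/2
r=R.from_euler('z',-py).as_matrix()[:2,:2]
mid=(pl+pr)/2
f=lambda p:r@(p-mid)+[-.005,-.085]
print('bar end centre in seat',f((bl+br)/2),'expect 0,-.1175; top',f((btl+btr)/2)); print('pin',f(pin),'exp .026 -.070')
```

```text
plate w 0.1440975961568393 yaws -0.010925295851617448 -0.014880281801082099 bottom edge -0.009349330225131073
bar w 0.04139534184912433 -0.0018094548444960517 -0.004507565421900932
bar end centre in seat [ 0.00058487 -0.11833037] expect 0,-.1175; top [-0.00100228  0.04450687]
pin [ 0.02565849 -0.07091489] exp .026 -.070
```

Run:
```python
from h import *
o=ori(YS)
p=seat(0,.033); manip.servo_line([p[0],p[1],0.06],o,vel=.3)
manip.servo_line([p[0],p[1],-.005],o,vel=.12); manip.sleep(.05); st()
p=seat(.016,.033); manip.servo_line([p[0],p[1],-.005],o,vel=.08); st()
for x in np.arange(.018,.040,.0015):
    p=seat(x,.033); manip.servo_line([p[0],p[1],-.005],o,vel=.05); manip.sleep(.03)
    f=manip.current_force(); print(round(x,4),np.round(manip.current_tool_pos(),4),np.round(f,1))
    if abs(f[0])>12: break
p=seat(.0,.033); manip.servo_line([p[0],p[1],-.005],o,vel=.08); st()
```

```text
30.25 [ 0.629  -0.0173 -0.0041] [-0.0131 -0.0017  0.    ] F [-0.2  0.1 -0. ] M [ 0.01  -0.021  0.048] gap 0.0917
 30.6 [ 0.6448 -0.0173 -0.0043] [-0.0129 -0.0013  0.    ] F [-0.7  0.8 -0.5] M [ 0.031 -0.004  0.019] gap 0.0918
0.018 [ 0.6458 -0.0174 -0.005 ] [ 0.6  0.1 -0.9]
0.0195 [ 0.6475 -0.0174 -0.005 ] [ 0.  -0.   0.7]
0.021 [ 0.6491 -0.0175 -0.005 ] [ 1.2  0.4 -0.7]
0.0225 [ 0.6499 -0.0175 -0.0052] [-2.   0.4  1.2]
0.024 [ 0.6501 -0.0174 -0.0054] [-5.1  0.6  2.9]
0.0255 [ 0.6505 -0.0174 -0.0055] [-7.7  1.5  3.6]
0.027 [ 0.6511 -0.0173 -0.0056] [-8.9  1.1  6.5]
0.0285 [ 0.6511 -0.0172 -0.0058] [-12.    0.3   9.7]
 33.38 [ 0.629  -0.0173 -0.0046] [-0.0129 -0.0016  0.    ] F [ 0.5 -0.2  0.5] M [-0.015 -0.046 -0.001] gap 0.0917
```

Run:
```python
from h import *
p=manip.current_tool_pos(); ax=[0.6287,0.0499]
print(np.round(manip.current_q(),3))
manip.servo_line([p[0],p[1],.115],vel=.25)
for y in (1.846,1.846-np.pi):
    print(y,manip.solve_ik([ax[0],ax[1],.115],ori(y)))
q=manip.solve_ik([ax[0],ax[1],.115],ori(1.846))
if q is not None:
    manip.movej(q); manip.sleep(.2); st(); snap("wrist","w11"); snap("side","s11")
    crop("s11",130,120,350,310,3.2,"e1")
```

```text
[ 0.227  0.712 -0.33   1.734  0.317  0.747 -0.276]
1.846 [ 0.44255047  0.66695622 -0.80425204  1.66818284  0.54183362  1.0432052
  1.30993975]
-1.295592653589793 [-0.04373551  0.52804523 -0.10530554  1.6861061   0.06606957  0.93090212
 -1.46986353]
 35.58 [0.6286 0.0497 0.1149] [ 1.8454e+00  2.0000e-04 -3.0000e-04] F [-0.7 -0.3  0.2] M [ 0.174 -0.005 -0.027] gap 0.0918
```

View pics/w11.png

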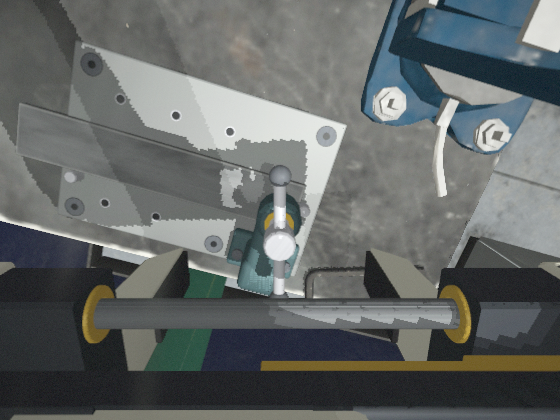

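View pics/e1.png

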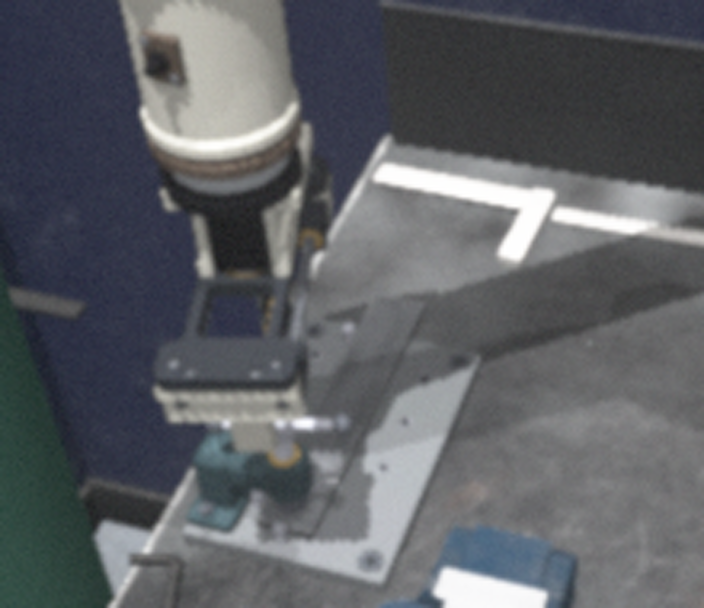

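Run:
```python
from h import *
ax=[0.6273,0.0501]; o=ori(1.846)
manip.servo_line([ax[0],ax[1],.0700],o,vel=.15); st()
effector.close(f_grip=25); st('closed')
F=manip.current_force()
print(np.round(manip.current_q(),3))
```

```text
36.12 [0.627  0.0502 0.0697] [1.8462e+00 1.0000e-03 2.0000e-04] F [-0.   1.3  0.5] M [ 0.14  -0.062 -0.009] gap 0.0918
closed 37.26 [0.6271 0.0509 0.07  ] [1.8466e+00 3.0000e-04 9.0000e-04] F [-1.3  1.9 -0.3] M [0.605 0.147 0.022] gap 0.0187
[ 0.419  0.718 -0.77   1.698  0.586  0.971  1.277]
```

Run:
```python
from h import *
effector.close(f_grip=50); st()
q0=manip.current_q()
d=q0[6]+2.45
q=np.array(manip.solve_ik([.6272,.0507,.070-.005*d/(2*np.pi)],ori(1.846)))
print(np.round(q,3))
q[6]=-2.45
manip.movej(q); st('rot')
```

```text
37.48 [0.6271 0.0509 0.07  ] [1.8465e+00 3.0000e-04 8.0000e-04] F [-1.1  3.5 -0.6] M [ 0.798  0.182 -0.023] gap 0.0181
[ 0.417  0.721 -0.767  1.7    0.59   0.967  1.273]
rot 40.59 [0.6271 0.0508 0.067 ] [-1.8771e+00  1.0000e-04  1.0000e-04] F [-1.8  3.2  0.8] M [0.887 0.419 0.095] gap 0.0179
```

Run:
```python
from h import *
effector.open_jaws(); t=manip.current_clock()
p=manip.current_tool_pos()
manip.servo_line([.6272,.0507,.108],vel=.25); t2=manip.current_clock(); snap("wrist","w12")
q=np.array(manip.current_q()); q[6]=-2.45+np.pi
manip.movej(q); print(t,t2); st()
```

```text
41.8333 42.15
 44.83 [0.6274 0.0506 0.1084] [ 1.2342e+00 -8.0000e-04 -3.0000e-04] F [-0.3 -0.3  0.3] M [ 0.087 -0.064 -0.   ] gap 0.0917
```

View pics/w12.png

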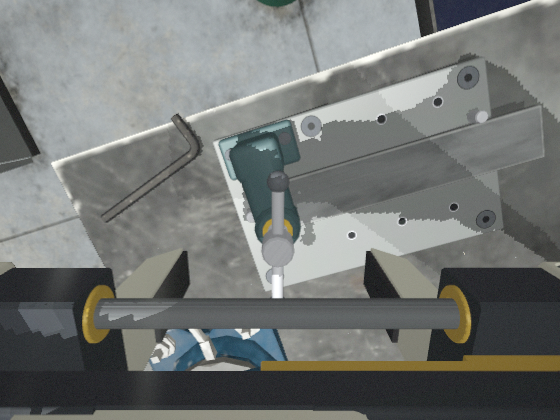

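```bash
cat >> h.py <<'E'
def mz(n=3):
    v=[]
    for _ in range(n): v.append(manip.current_wrist_torque()[2]); manip.sleep(.02)
    return np.mean(v)
def turn(dq,zdrop=True):
    q0=np.array(manip.current_q()); p=manip.current_tool_pos(); 
    q=np.array(manip.solve_ik([.6272,.0507,p[2]-.005*dq/(2*np.pi)],manip.current_tcp_rot()))
    q[6]=q0[6]-dq; manip.movej(q)
E
python3 - <<'E'
from h import *
manip.servo_line([.6272,.0507,.067],vel=.2); print(mz())
effector.close(f_grip=50); st(); print(mz())
t=manip.current_clock()
turn(1.6); print('1.6',mz()); turn(manip.current_q()[6]+2.48); print('end',mz()); st()
E
```

```text
0.008514529075641328
 46.38 [0.6273 0.0509 0.067 ] [ 1.2347e+00 -1.2000e-03 -1.0000e-04] F [ 0.7  0.5 -0.6] M [ 0.201 -0.128 -0.001] gap 0.0182
0.017444495343251477
1.6 -0.003486991913994871
end 0.033183801598813775
 49.33 [0.6269 0.051  0.0644] [-1.9037e+00 -5.0000e-04  2.0000e-04] F [-1.3  0.6  0.9] M [0.34  0.523 0.029] gap 0.0179
```

```bash
cat >> h.py <<'E'
def regrasp(z):
    effector.open_jaws()
    manip.servo_line([.6272,.0507,z+.038],vel=.3)
    q=np.array(manip.current_q()); q[6]+=np.pi; manip.movej(q)
    manip.servo_line([.6272,.0507,z],vel=.25)
    effector.close(f_grip=60)
def tighten(target=.36):
    b=0.0
    while True:
        rem=manip.current_q()[6]+2.5
        M=mz(); 
        print(round(manip.current_clock(),2),'q7',round(manip.current_q()[6],3),'Mz',round(M,3))
        if M>target: return True
        if rem<.05: return False
        dq=min(rem,max(.15,(.42-max(M,.05))/.2))
        if M>.1: dq=min(dq,.8)
        turn(dq)
E
python3 - <<'E'
from h import *
regrasp(.0642); st(); print(tighten()); st()
E
```

```text
54.95 [0.6273 0.051  0.0642] [ 1.237e+00 -5.600e-03  8.000e-04] F [-0.   1.6 -0.9] M [ 0.321 -0.139  0.046] gap 0.0179
55.0 q7 0.659 Mz 0.02
56.67 q7 -1.19 Mz 0.051
57.92 q7 -2.499 Mz 0.085
False
 57.92 [0.6272 0.0509 0.0619] [-1.9198e+00 -5.8000e-03  1.1000e-03] F [-0.6  1.5  3.6] M [0.408 0.329 0.083] gap 0.018
```

```bash
sed -i 's/z+.038/z+.029/' h.py
python3 - <<'E'
from h import *
regrasp(.0618); st(); print(tighten(.35)); st()
E
```

```text
63.48 [0.6273 0.051  0.0618] [ 1.2209 -0.0099  0.0019] F [ 0.6  1.8 -1.6] M [ 0.255 -0.234 -0.042] gap 0.0179
63.53 q7 0.64 Mz -0.013
65.21 q7 -1.21 Mz 0.28
65.97 q7 -1.91 Mz -0.034
66.63 q7 -2.497 Mz 0.013
False
 66.63 [0.6274 0.0509 0.06  ] [-1.9151 -0.0115  0.003 ] F [1.6 2.5 2.1] M [ 0.518 -0.106 -0.002] gap 0.018
```

Run:
```python
from h import *
snap("wrist","w13"); snap("side","s13"); cv2.imwrite("pics/w13x.png",cv2.resize(cv2.imread("pics/w13.png"),(800,600),interpolation=cv2.INTER_CUBIC)); crop("s13",130,150,330,310,4,"e3")
```

```text
(no output)
```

View pics/w13x.png

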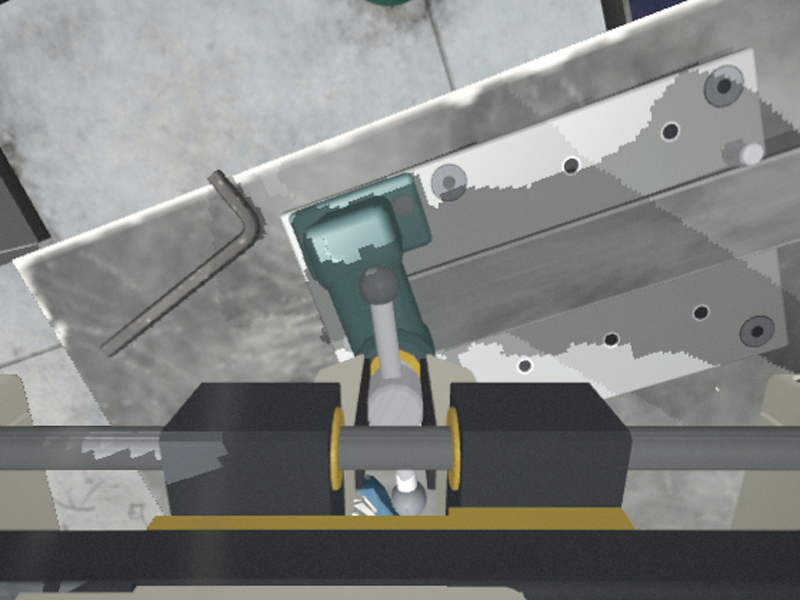

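View pics/e3.png

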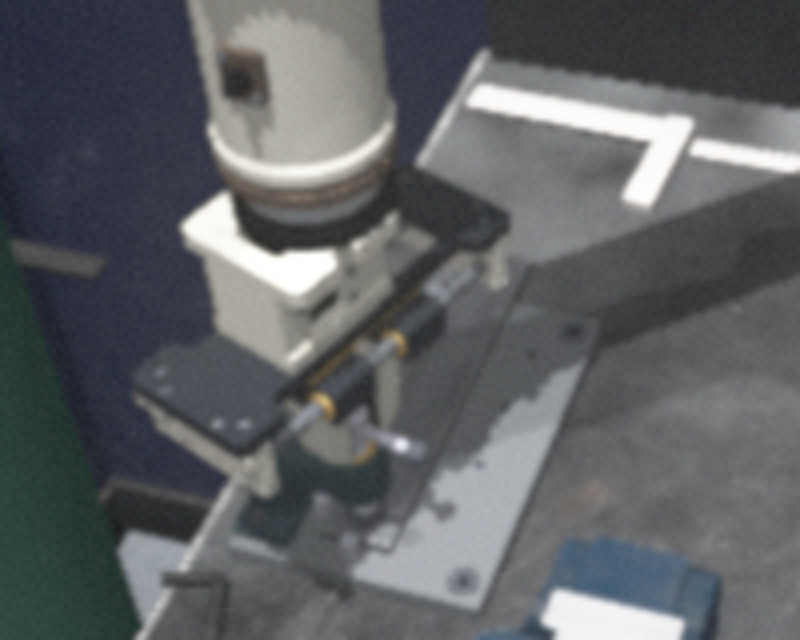

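Run:
```python
from h import *
effector.open_jaws()
manip.servo_line([.6272,.0507,.11],vel=.25); st()
snap("wrist","w14"); snap("scene","s14"); crop("s14",190,150,370,300,4,"e4")
```

```text
68.33 [0.6285 0.051  0.1118] [-1.9178 -0.0144  0.0028] F [ 0.1  0.2 -0.3] M [-0.005  0.183 -0.031] gap 0.0918
```

View pics/w14.png

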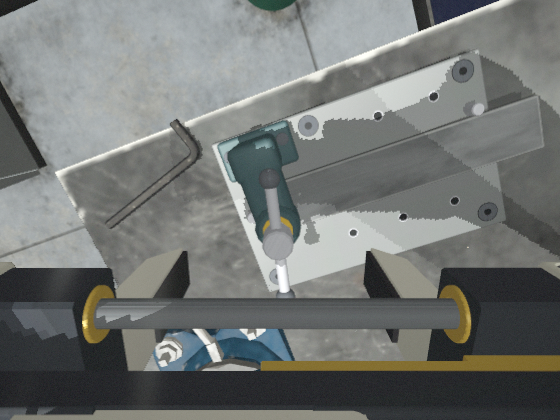

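View pics/e4.png

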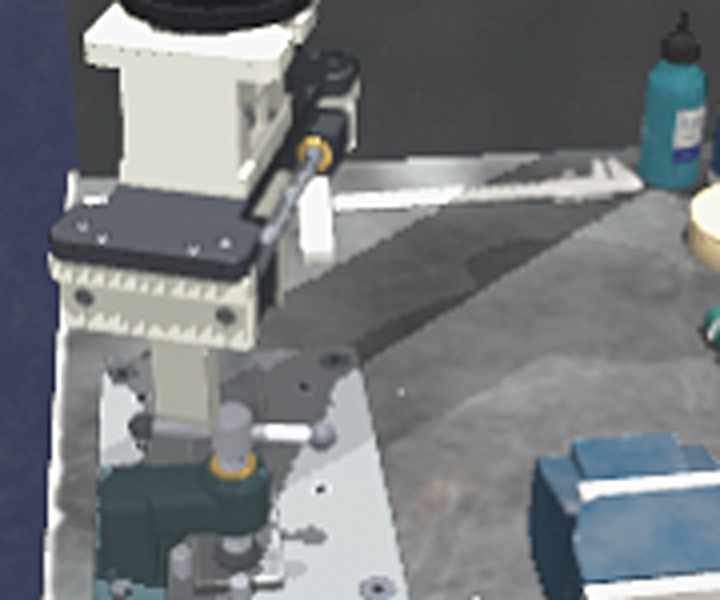

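Run:
```python
from h import *
print(manip.hand_in(), manip.current_clock())
```

```text
the job is handed in; nothing more can be done
the job is handed in; nothing more can be done
```

The bar is in the fixture, seated and clamped, and the job was handed in at about 68.4 s. I had no direct reading of the final clamp force.

**What went wrong along the way**
- The first grasp closed above the bar. The fingertips turned out to be about 22 mm above the reported TCP, so I felt for the bench and regripped.
- While being carried in, the bar bumped the screw boss with about 8 N and twisted about 0.14 rad in the grip. I backed off and corrected the angle.

**Seating**
- I slid the bar against the end pin and then the side pins by feel, at up to about 10 N. After letting go I pushed it sideways once more with about 12 N.
- A picture before that last push put the bar within about 1 mm of the seat and about 0.01 rad off. I did not measure it again afterwards, but the last pictures still show it lying flat along the side pin.

**Clamping**
- I turned the T-bar about 13.0 rad clockwise, in four strokes gripping the hub.
- The torque read 0.28 N m after about 11.9 rad in total. The last two readings fell to about 0, and the hub had slipped about 0.13 rad in the fingers, so those two say little about the final torque.
- From the turn angle and the given stiffness I estimate 0.45–0.5 N m, or about 220–260 N. That is above the 0.4 N m aimed for, but below the 0.6 N m and 320 N limits.

**At hand-in:** the jaws were open and above the T-bar, touching nothing. I saw no movement of the calliper in the pictures. The try square was partly hidden by the gripper in the last one.

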